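# Slide the tall screw prop under the overhanging bar

## Task

A steel bar is clamped in the bench vise and its free end hangs unsupported. Push the taller of the two screw props along the bench, low enough that it slides upright and never tips or lifts, until its whole head stands under the bar, no more than 40 mm in from the bar's free end. Leave it standing there by itself, ready to be screwed up, and leave everything else on the bench where it is.

Things in the scene. Friction and masses are not known exactly. Their poses are not given: they have to be found in the camera images.
- prop_foot (a point): tall screw prop (to be slid): loose steel support, 182 mm tall, 0.5-1 kg. Round foot 60 mm diameter with upright wall 32 mm high, tapering to 32 mm diameter at 42 mm; above it a 25 mm tube, a 37 mm nut at 120-134 mm (pin 54 mm long), thin screw, flat round head. Slides if pushed on the foot, tips if pushed higher. Point: centre of the foot's underside, z = 0 on the bench; z axis up the prop
- prop_head (a point): centre of the top face of the tall prop's round flat head (30 mm diameter), 182 mm above prop_foot on the prop's axis; same axes as prop_foot
- bar_end (a point): free end of the bar: centre of the lower edge of its end face, 190 mm above the bench. Bar: dark steel box section 50 mm wide, 30 mm high, level, fixed in the grey bench vise at the robot's left. y axis: along the bar from the free end in towards the vise (jaws begin 306 mm in); x across the bar; z up. The tall prop's head passes 8 mm under it
- short_prop_foot (a point): the short screw prop, to be left alone: same 60 mm foot, only 118 mm tall, loose. Point and axes as prop_foot. The two props may change places.
- oil_bottle: white squeeze bottle with a black spout, 62 mm diameter, 212 mm tall, loose, to be left alone; origin at the centre of its underside
- clear_case: flat grey drill box with a clear window, 130 x 200 x 38 mm, loose, to be left alone; origin at the centre of its underside, y along its length
- green_case: flat green drill box with a clear window, 110 x 170 x 42 mm, loose, to be left alone; origin at the centre of its underside, y along its length
- hammer: hammer lying on the bench, 260 mm long, 26 mm thick, head 95 mm across, loose, to be left alone; origin under the middle of its length, head at its +x end
- step_drill: brass step drill lying on the bench, 80 mm long, 26 mm diameter, loose, to be left alone; origin under its middle, x along its length
- screw_tin: open round tin, 74 mm diameter, 55 mm high, loose, to be left alone; origin at the centre of its underside
Mind the look-alikes: they are no part of the job. What is shaped like the part that bears prop_foot but blue or orange is not meant.

How it is judged:
At the end, for the whole second after the job is handed in: The tall prop stands upright on the bench by itself with its whole 30 mm head under the 50 mm wide bar (head centre within 10 mm of the bar's centre line) and the head's near edge 0 to 40 mm in from the free end (head centre 15 to 55 mm in) (x of prop_head in the frame of bar_end between -0.0105 and 0.0105 m and y of prop_head in the frame of bar_end between 0.0145 and 0.0555 m and angle between prop_head's own z axis and vertical below 0.03 rad and height (world z) of prop_foot below 0.003 m); the robot touches nothing.
It fails at once if the tall prop tips (leans more than about 11 degrees) (angle between prop_foot's own z axis and vertical above 0.2 rad).
It fails at once if the tall prop is lifted off the bench (height (world z) of prop_foot above 0.008 m).
It fails at once if the short prop is moved more than 15 mm, tipped or lifted (distance of short_prop_foot from where it was at the start of the episode above 0.015 m or angle between short_prop_foot's own z axis and vertical above 0.2 rad).
It fails at once if another loose thing is moved more than 15 mm (distance of any of oil_bottle, clear_case, green_case, step_drill, screw_tin, hammer from where it was at the start of the episode above 0.015 m).
It also fails if it takes over 48 s, if anything falls off the work surface, if the arm or the gripper's body presses on something with over 40 N, if the wrist force passes 120 N, or if a joint passes its speed limit or range.

## Robot

A 6-joint arm with a two-finger parallel gripper is mounted at the origin on the work surface. World frame = base frame: x ahead of the robot, y to its left, z up, the work surface at z = 0. Lengths are in m, angles in rad, forces in N, time in s.
With the tool pointing down it reaches from about 0.35 to 0.85 m from the base axis. Payload 8.1 kg.
Tool frame: the origin (TCP) lies at the very end of the fingers, on their centre line; the grasp point (between the pads) lies 19 mm behind it (env.hold_point_z is the distance from the TCP to the grasp point, in m); z points along the fingers, y is the direction in which the jaws open and shut (so a half turn about z gives the same grasp; the last joint's range is limited). The gripper opens to 85 mm and grips with 20 to 120 N. Pads are 22 mm wide; open, the fingers measure 114 mm over their backs; the gripper's body (76 mm by 85 mm) begins 54 mm behind the grasp point. The pads swing forward as they close: fully open they stand 13 mm farther back than shut.
Start: joints at [1.042, 0.13, 1.488, -0, 1.523, -0.085], TCP at [0.258, 0.542, 0.231] pointing down, gripper open.
Joint ranges: [-2.96, 2.96], [-0.89, 2.26], [0.02, 2.5], [-1.34, 4.48], [0, 2.73], [-2.66, 2.66]. Speed limits (rad/s): [2.39, 2.39, 2.79, 3.14, 3.14, 3.14].

## Interface

Orientations are given as [roll, pitch, yaw] about the fixed x, y, z axes, in that order (R = Rz(yaw) Ry(pitch) Rx(roll)).
In Python, from bench import env gives the robot as it stands.
- The arm moves only by the tool drive_tool, never from a script. Its argument "rows" is a list of rows, each an object with "translation": the shift along the tool's x, y, z in m, a list of three; "turn": the turn about the tool's z in degrees. A call has exactly 5 rows; each row shifts and turns the commanded pose from where the row before left it, along the tool's axes as they then stand; what a row does not reach is not made up. A row lasts 1/10 s, in which the tool goes at most 50 mm and 8.59 degrees, less where a joint would pass 70% of its speed; a pose out of reach is approached as far as the arm can. A call with a gripper value outside its range is refused whole. "claw" is the opening, from 0 (shut) to 1 (fully open), set as the call begins (left out, the last holds). The fingers move at their own pace and stop on an object; "force" is the grip in N (left out, the last holds). Time passes only in rows, so rows that do not move let the fingers close, or fill a call up. It gives the time, the measured TCP pose, the force and the opening at its end, in the units of the state.
- env.observe(): the state, without advancing time (a new reading comes with each control period).
- env.read_camera(name): name is "scene" or "top" or "wrist"; returns (picture, depth): 400x640x3 uint8, red, green, blue; 400x640 float32, m along the optical axis (not along the pixel's ray), 0 where there is no reading.
- env.calibration(name): a dict with "mtx" (3x3 intrinsics, pixels), "extrinsics" (4x4, takes a point from camera to world coordinates); the wrist camera has in their place "mount" (4x4, takes a point from camera to tool coordinates, whose origin is the TCP and whose axes are the flange's). Camera axes: x right, y down, z forward; pixel columns grow to the right and rows downward; lengths in m; the calibration is good to about 2 mm. A picture is of the moment at which its call begins: read the wrist's pose just before it. calibration takes no time and is no camera call.
- env.finish_job(): hands the job in, once; it reports no verdict.
Trained networks look in the newest picture that a camera, given by its name, has taken for a name from the list of things; names that differ only in an ending like _2 or _b are one class to them, and where a whole thing is asked for, a point or a joint stands for the part that bears it (a point fixed in the world has none). Each returns a list of dicts, best first, with "p" (0 to 1); they miss things now and then, are a little off and sometimes report something else, mostly with a low value. They report only what shows in the picture. A call takes as long as a camera call. They do not tell look-alikes from the thing itself.
- env.regions_of(camera, thing): "pixels" (400x640 bool, what is visible of it) and "rect" ([left, top, right, bottom] in pixels, round what is visible of it).
- env.landmark_of(camera, thing): "at" ([column, row] in pixels: a listed point, or the origin of a listed thing).
The state is a dict: "clock": time; "q": joint angles; "joint_velocities": joint speeds; "joint_torque": joint torques, N m; "position": TCP position; "ee_rot": TCP orientation; "contact_force": force on the tool from outside, world axes, zero at the start; "ft_torque": the same for the moment, N m; "width": finger opening in m.
Only numpy, scipy, OpenCV 4.12 (cv2) and the standard library are available. Lean on these libraries where they do the work, as an engineer would, in place of code of your own. Each camera call takes 0.05 s, during which the arm holds its last target.

## Working session

There is one attempt and no reset: what is moved stays moved. The work goes in short steps, Python scripts to look and compute and a tool call to move; the robot and the scene stay as the last step left them, time stands still between calls to the robot, and variables do not carry over. Pictures are saved under pics/ and viewed, and the job is handed in when it is done.

Besides the shell and the picture viewer there is one more tool, called after ">>>" by a JSON object that holds its "fn" and its "kwargs", one argument or row to a line. drive_tool: Moves the arm, as the interface text tells. Its arguments: {"type":"object","properties":{"rows":{"type":"array","items":{"type":"object","properties":{"translation":{"type":"array","items":{"type":"number"}},"turn":{"type":"number"}}}},"claw":{"type":"number"},"force":{"type":"number"}},"required":["rows"]}

```bash
mkdir -p pics; ls; python3 - <<'E'
from bench import env
import cv2,numpy as np
s=env.observe()
print({k:np.round(v,3) for k,v in s.items()})
for c in ("scene","top"):
    p,d=env.read_camera(c); cv2.imwrite(f"pics/{c}0.png",p[:,:,::-1]); np.save(f"pics/{c}0.npy",d)
    k=env.calibration(c); print(c,np.round(k["mtx"],1).tolist(),np.round(k["extrinsics"],3).tolist())
E
```

```text
pics
{'clock': np.float64(0.0), 'q': array([ 1.042,  0.131,  1.489,  0.   ,  1.523, -0.085]), 'joint_velocities': array([-0.001, -0.001,  0.001, -0.002, -0.   ,  0.001]), 'joint_torque': array([ 0.0000e+00, -5.6945e+01, -5.0052e+01, -1.0000e-03,  1.6000e-02,
       -0.0000e+00]), 'position': array([0.257, 0.541, 0.23 ]), 'ee_rot': array([-3.14 , -0.   ,  2.698]), 'contact_force': array([ 0.378, -0.259, -0.655]), 'ft_torque': array([-0.028, -0.017,  0.054]), 'width': np.float64(0.085)}
scene [[392.1, 0.0, 326.8], [0.0, 392.1, 206.4], [0.0, 0.0, 1.0]] [[0.401, 0.658, -0.638, 1.168], [0.916, -0.277, 0.291, -0.332], [0.015, -0.701, -0.713, 0.826], [0.0, 0.0, 0.0, 1.0]]
top [[517.8, 0.0, 315.7], [0.0, 517.8, 204.7], [0.0, 0.0, 1.0]] [[0.025, -0.996, 0.08, 0.449], [-1.0, -0.024, 0.012, -0.067], [-0.01, -0.08, -0.997, 1.404], [0.0, 0.0, 0.0, 1.0]]
```

View pics/scene0.png

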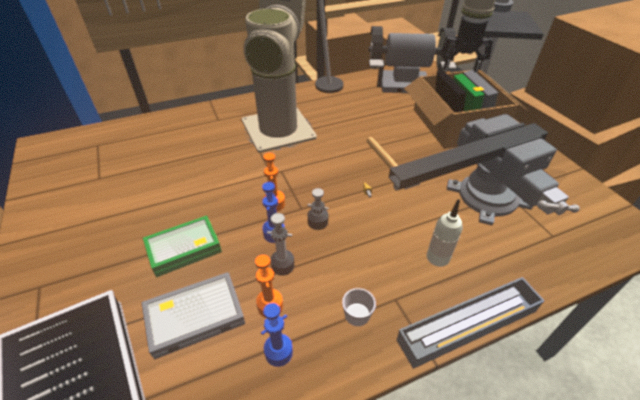

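View pics/top0.png

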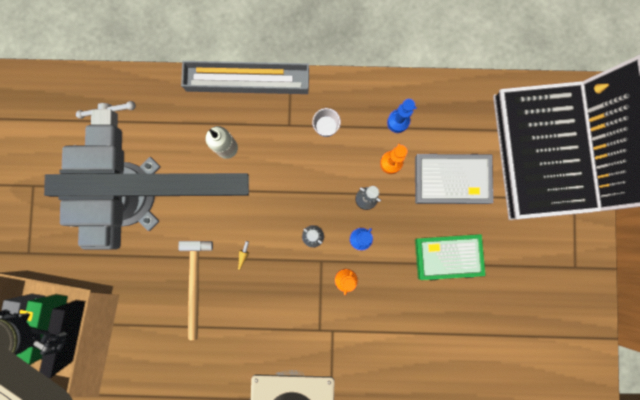

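```bash
cat > h.py <<'E'
from bench import env
import cv2,numpy as np
def ray(c,px,z):
    k=env.calibration(c);E=k["extrinsics"];d=E[:3,:3]@(np.linalg.inv(k["mtx"])@[px[0],px[1],1.]);o=E[:3,3]
    return o+d*(z-o[2])/d[2]
E
python3 - <<'E'
from h import *
Z=dict(prop_foot=0,prop_head=.182,bar_end=.19,short_prop_foot=0)
for c in ("top","scene"):
    env.read_camera(c)
    for t in ["prop_foot","prop_head","bar_end","short_prop_foot","oil_bottle","clear_case","green_case","hammer","step_drill","screw_tin"]:
        for r in env.landmark_of(c,t)[:3]:
            print(c,t,round(r["p"],2),np.round(r["at"],0),np.round(ray(c,r["at"],Z.get(t,0)),3)[:2])
print(env.observe()["clock"])
E
```

```text
top prop_foot 0.94 [347. 279.] [ 0.363 -0.138]
top prop_foot 0.85 [360. 239.] [ 0.47  -0.172]
top prop_foot 0.85 [392. 160.] [ 0.69  -0.255]
top prop_head 0.94 [402. 151.] [ 0.679 -0.254]
top prop_head 0.77 [374. 190.] [ 0.585 -0.189]
top prop_head 0.71 [366. 238.] [ 0.471 -0.173]
top short_prop_foot 0.73 [318. 237.] [ 0.475 -0.057]
top oil_bottle 0.57 [227. 145.] [0.72  0.198]
top clear_case 0.93 [452. 180.] [ 0.638 -0.42 ]
top green_case 0.55 [447. 255.] [ 0.435 -0.406]
top hammer 0.63 [192. 291.] [0.32  0.276]
top hammer 0.61 [373. 194.] [ 0.595 -0.204]
top step_drill 0.72 [242. 256.] [0.416 0.146]
top screw_tin 0.81 [328. 126.] [ 0.781 -0.078]
scene prop_foot 0.95 [273. 202.] [ 0.35  -0.136]
scene prop_foot 0.78 [273. 232.] [ 0.463 -0.173]
scene prop_foot 0.78 [277. 353.] [ 0.795 -0.273]
scene prop_head 0.74 [278. 214.] [ 0.573 -0.18 ]
scene prop_head 0.73 [262. 259.] [ 0.679 -0.252]
scene prop_head 0.65 [268. 157.] [ 0.366 -0.139]
scene bar_end 0.75 [393. 184.] [0.592 0.106]
scene short_prop_foot 0.76 [316. 224.] [ 0.482 -0.05 ]
scene oil_bottle 0.95 [437. 258.] [0.716 0.197]
scene clear_case 0.67 [197. 320.] [ 0.65  -0.414]
scene green_case 0.57 [179. 254.] [ 0.439 -0.423]
scene hammer 0.84 [386. 164.] [0.326 0.265]
scene step_drill 0.47 [364. 191.] [0.415 0.135]
scene screw_tin 0.96 [358. 313.] [ 0.778 -0.067]
1.2
```

The grey (steel) tall prop is at top (367,200) / scene (283,260). The short one is at top (313,237), and the bar's free end is at top (248,184). The blue and orange ones are look-alikes. Next I'll measure these with depth.

```bash
cat >> h.py <<'E'
def cloud(c,d):
    k=env.calibration(c);E=k["extrinsics"];v,u=np.mgrid[0:400,0:640]
    K=k["mtx"];P=np.stack([(u-K[0,2])/K[0,0]*d,(v-K[1,2])/K[1,1]*d,d],-1)@E[:3,:3].T+E[:3,3]
    P[d<=0]=np.nan
    return P
E
python3 - <<'E'
from h import *
for c in ("top","scene"):
    P=cloud(c,np.load(f"pics/{c}0.npy"))
    X,Y,Z=P[...,0],P[...,1],P[...,2]
    def box(n,x0,x1,y0,y1,z0,z1):
        m=(X>x0)&(X<x1)&(Y>y0)&(Y<y1)&(Z>z0)&(Z<z1)
        q=P[m]
        if len(q)<3: print(c,n,"few");return
        print(c,n,len(q),"mn",np.round(np.percentile(q,2,axis=0),3),"mx",np.round(np.percentile(q,98,axis=0),3),"mean",np.round(q.mean(0),3))
        return q
    box("bench",.4,.6,-.12,.05,-.02,.02)
    box("tallhead",.53,.63,-.24,-.13,.176,.2)
    box("tallall",.53,.63,-.24,-.13,.012,.2)
    box("tallfoot",.53,.63,-.24,-.13,.01,.032)
    box("tallnut",.53,.63,-.24,-.13,.115,.138)
    box("short",.43,.53,-.11,0.0,.012,.2)
    box("shorthead",.43,.53,-.11,0.0,.11,.13)
    q=box("bar",.52,.66,.05,.35,.2,.24)
    if c=="top":
        for a in np.arange(.09,.35,.04):
            m=q[(q[:,1]>a)&(q[:,1]<a+.02)]
            if len(m):print("bar x at y",round(a+.01,3),np.round([m[:,0].min(),m[:,0].max(),m[:,2].mean()],4))
    box("clear",.54,.74,-.56,-.3,.025,.06)
    box("green",.36,.50,-.56,-.3,.025,.06)
    box("blue",.42,.52,-.22,-.12,.012,.2)
    box("orange",.64,.74,-.3,-.2,.012,.2)
    box("tin",.72,.85,-.13,-.02,.012,.2)
im=cv2.imread("pics/top0.png")
cv2.imwrite("pics/topz.png",cv2.resize(im[110:300,220:510],None,fx=2.7,fy=2.7,interpolation=cv2.INTER_CUBIC))
E
```

```text
top bench 4198 mn [ 0.404 -0.117 -0.006] mx [0.596 0.047 0.006] mean [ 0.501 -0.034  0.   ]
top tallhead 123 mn [ 0.568 -0.199  0.177] mx [ 0.594 -0.171  0.187] mean [ 0.581 -0.185  0.182]
top tallall 447 mn [ 0.553 -0.207  0.02 ] mx [ 0.6   -0.157  0.186] mean [ 0.575 -0.18   0.099]
top tallfoot 47 mn [ 0.551 -0.213  0.011] mx [ 0.601 -0.155  0.032] mean [ 0.569 -0.173  0.025]
top tallnut 90 mn [ 0.563 -0.207  0.123] mx [ 0.597 -0.162  0.137] mean [ 0.576 -0.18   0.132]
top short 394 mn [ 0.449 -0.07   0.03 ] mx [ 0.502 -0.018  0.122] mean [ 0.475 -0.044  0.065]
top shorthead 110 mn [ 0.464 -0.056  0.113] mx [ 0.488 -0.031  0.123] mean [ 0.476 -0.044  0.118]
top bar 2367 mn [0.559 0.113 0.205] mx [0.611 0.345 0.224] mean [0.585 0.23  0.219]
bar x at y 0.1 [0.5636 0.6138 0.2181]
bar x at y 0.14 [0.563  0.6126 0.2197]
bar x at y 0.18 [0.5617 0.6116 0.219 ]
bar x at y 0.22 [0.5604 0.6106 0.2195]
bar x at y 0.26 [0.5594 0.6097 0.2195]
bar x at y 0.3 [0.5582 0.6087 0.2195]
bar x at y 0.34 [0.5567 0.6079 0.2192]
top clear 3988 mn [ 0.576 -0.556  0.03 ] mx [ 0.711 -0.318  0.056] mean [ 0.6
[... 941 characters left out ...]
 0.119] mean [ 0.487 -0.05   0.059]
scene shorthead 88 mn [ 0.465 -0.06   0.111] mx [ 0.492 -0.034  0.121] mean [ 0.48  -0.047  0.117]
scene bar 1739 mn [0.562 0.109 0.201] mx [0.614 0.344 0.222] mean [0.593 0.221 0.217]
scene clear 5293 mn [ 0.578 -0.556  0.028] mx [ 0.712 -0.323  0.058] mean [ 0.648 -0.428  0.037]
scene green 2514 mn [ 0.38  -0.489  0.027] mx [ 0.492 -0.327  0.044] mean [ 0.439 -0.41   0.04 ]
scene blue 559 mn [ 0.458 -0.202  0.018] mx [ 0.498 -0.157  0.184] mean [ 0.48  -0.18   0.111]
scene orange 900 mn [ 0.666 -0.279  0.022] mx [ 0.703 -0.228  0.183] mean [ 0.687 -0.254  0.101]
scene tin 671 mn [ 0.746 -0.108  0.014] mx [ 0.815 -0.04   0.056] mean [ 0.776 -0.071  0.038]
```

View pics/topz.png

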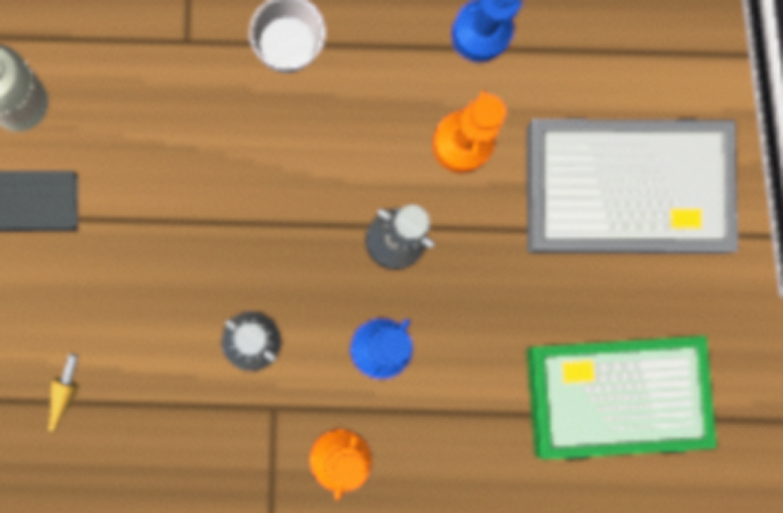

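>>> {"fn": "drive_tool", "kwargs": {
  "rows": [
    {"translation": [0,0,-0.02],"turn": -5},
    {"translation": [0,0,-0.02],"turn": -5},
    {"translation": [0,0,-0.02],"turn": -5},
    {"translation": [0,0,-0.01],"turn": -5},
    {"translation": [0,0,0],"turn": -4.3}
  ],
  "claw": 0.7
}}

```text
clock: 1.7
position: [0.2581, 0.5427, 0.304]
ee_rot: [3.138, 0.002, 3.125]
contact_force: [-0.4, 0.0, -0.1]
width: 0.0602
```

>>> {"fn": "drive_tool", "kwargs": {
  "rows": [
    {"translation": [-0.016,-0.03,0]},
    {"translation": [-0.016,-0.043,0]},
    {"translation": [-0.016,-0.043,0]},
    {"translation": [-0.016,-0.043,0]},
    {"translation": [-0.016,-0.043,0]}
  ]
}}

```text
invalid input
```

>>> {"fn": "drive_tool", "kwargs": {
  "rows": [
    {"translation": [-0.016,-0.043,0]},
    {"translation": [-0.016,-0.043,0]},
    {"translation": [-0.016,-0.043,0]},
    {"translation": [-0.016,-0.043,0]},
    {"translation": [-0.016,-0.043,0]}
  ]
}}

```text
invalid input
```

>>> {"fn": "drive_tool", "kwargs": {
  "rows": [
    {"translation": [-0.016,-0.043,0]},
    {"translation": [-0.016,-0.043,0]},
    {"translation": [-0.016,-0.043,0]},
    {"translation": [-0.016,-0.043,0]},
    {"translation": [-0.016,-0.043,0]}
  ]
}}

```text
invalid input
```

Each row probably needs "turn" as well.

>>> {"fn": "drive_tool", "kwargs": {
  "rows": [
    {"translation": [-0.016,-0.03,0],"turn": 0},
    {"translation": [-0.016,-0.043,0],"turn": 0},
    {"translation": [-0.016,-0.043,0],"turn": 0},
    {"translation": [-0.016,-0.043,0],"turn": 0},
    {"translation": [-0.016,-0.043,0],"turn": 0}
  ]
}}

```text
clock: 2.2
position: [0.3338, 0.3367, 0.3013]
ee_rot: [3.141, 0.0, 3.122]
contact_force: [0.8, 0.1, 1.0]
width: 0.0601
```

>>> {"fn": "drive_tool", "kwargs": {
  "rows": [
    {"translation": [-0.016,-0.043,0],"turn": 0},
    {"translation": [-0.016,-0.043,0],"turn": 0},
    {"translation": [-0.016,-0.043,0],"turn": 0},
    {"translation": [-0.016,-0.043,0],"turn": 0},
    {"translation": [-0.016,-0.043,0],"turn": 0}
  ]
}}

```text
clock: 2.7
position: [0.4096, 0.1201, 0.3016]
ee_rot: [3.141, 0.001, 3.122]
contact_force: [0.8, 1.1, -0.2]
width: 0.0601
```

>>> {"fn": "drive_tool", "kwargs": {
  "rows": [
    {"translation": [-0.016,-0.043,0],"turn": 0},
    {"translation": [-0.016,-0.043,0],"turn": 0},
    {"translation": [-0.016,-0.043,0],"turn": 0},
    {"translation": [-0.016,-0.043,0],"turn": 0},
    {"translation": [-0.016,-0.043,0],"turn": 0}
  ]
}}

```text
clock: 3.2
position: [0.4854, -0.0967, 0.3016]
ee_rot: [-3.142, 0.001, 3.122]
contact_force: [1.3, 0.3, 0.8]
width: 0.0598
```

>>> {"fn": "drive_tool", "kwargs": {
  "rows": [
    {"translation": [-0.02,-0.043,0],"turn": 0},
    {"translation": [-0.02,-0.043,0],"turn": 0},
    {"translation": [-0.02,-0.043,0],"turn": 0},
    {"translation": [-0.02,-0.038,0],"turn": 0},
    {"translation": [-0.016,-0.02,0],"turn": 0}
  ]
}}

```text
clock: 3.7
position: [0.5776, -0.287, 0.3006]
ee_rot: [-3.141, -0.001, 3.119]
contact_force: [-0.5, 0.5, -0.5]
width: 0.06
```

```bash
python3 - <<'E'
from h import *
s=env.observe(); print(np.round(s["position"],4),np.round(s["ee_rot"],4))
for c in ("scene","top","wrist"):
    p,d=env.read_camera(c); cv2.imwrite(f"pics/{c}1.png",p[:,:,::-1]); np.save(f"pics/{c}1.npy",d)
s=env.observe();T=s["position"];print(T)
P=cloud("scene",np.load("pics/scene1.npy"))
m=(abs(P[...,0]-T[0])<.12)&(abs(P[...,1]-T[1])<.12)&(P[...,2]>.22)
q=P[m]-T
for z in np.arange(-.02,.3,.01):
    r=q[(q[:,2]>=z)&(q[:,2]<z+.01)]
    if len(r):print(round(z,3),len(r),"x",np.round([r[:,0].min(),r[:,0].max()],3),"y",np.round([r[:,1].min(),r[:,1].max()],3))
k=env.calibration("wrist");print(np.round(k["mtx"],1).tolist(),np.round(k["mount"],3).tolist())
cv2.imwrite("pics/both1.png",np.hstack([cv2.resize(cv2.imread("pics/scene1.png"),(400,250)),cv2.resize(cv2.imread("pics/wrist1.png"),(400,250))]))
x=cv2.imread("pics/scene1.png")[0:400,100:500];cv2.imwrite("pics/s1z.png",cv2.resize(x,(600,600)))
E
```

```text
[ 0.5776 -0.287   0.3006] [-3.1411e+00 -6.0000e-04  3.1194e+00]
[ 0.57738913 -0.28476606  0.29996122]
0.0 8 x [-0.002  0.012] y [-0.04   0.031]
0.01 55 x [-0.008  0.012] y [-0.047  0.04 ]
0.02 57 x [-0.009  0.012] y [-0.047  0.039]
0.03 68 x [-0.008  0.013] y [-0.047  0.04 ]
0.04 59 x [-0.005  0.013] y [-0.054  0.047]
0.05 201 x [-0.011  0.016] y [-0.065  0.057]
0.06 178 x [-0.018  0.017] y [-0.066  0.058]
0.07 242 x [-0.013  0.02 ] y [-0.068  0.059]
0.08 218 x [-0.001  0.02 ] y [-0.07   0.061]
0.09 285 x [0.001 0.021] y [-0.071  0.062]
0.1 494 x [-0.014  0.021] y [-0.071  0.064]
0.11 224 x [-0.013  0.013] y [-0.067  0.061]
0.12 40 x [0.001 0.036] y [-0.041  0.034]
0.13 215 x [0.004 0.038] y [-0.041  0.034]
0.14 227 x [0.004 0.038] y [-0.041  0.033]
0.15 244 x [0.001 0.038] y [-0.041  0.033]
0.16 245 x [-0.004  0.039] y [-0.041  0.034]
0.17 365 x [-0.003  0.039] y [-0.041  0.032]
0.18 49 x [0.014 0.041] y [-0.043  0.018]
0.19 363 x [-0.002  0.044] y [-0.046  0.039]
0.2 296 x [-0.     0.044] y [-0.046  0.039]
0.21 363 x [-0.002  0.042] y [-0.045  0.038]
0.22 334 x [0.004 0.042] y [-0.044  0.036]
0.23 346 x [0.005 0.043] y [-0.044  0.037]
0.24 340 x [0.    0.045] y [-0.044  0.036]
0.25 349 x [0.002 0.051] y [-0.044  0.037]
0.26 418 x [0.002 0.051] y [-0.044  0.037]
0.27 423 x [0.001 0.045] y [-0.044  0.037]
0.28 416 x [0.003 0.042] y [-0.044  0.036]
0.29 442 x [0.001 0.043] y [-0.044  0.037]
[[324.3, 0.0, 319.4], [0.0, 324.3, 198.3], [0.0, 0.0, 1.0]] [[0.001, -0.966, -0.259, 0.066], [1.0, 0.001, -0.0, 0.0], [0.0, -0.259, 0.966, -0.143], [0.0, 0.0, 0.0, 1.0]]
```

View pics/s1z.png

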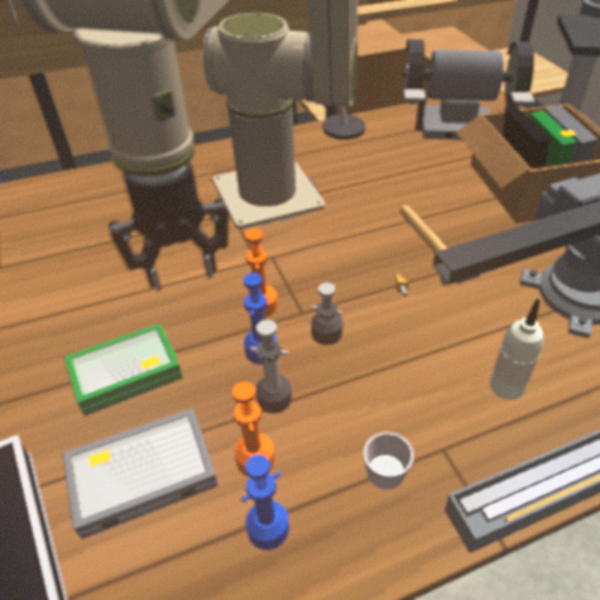

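View pics/wrist1.png

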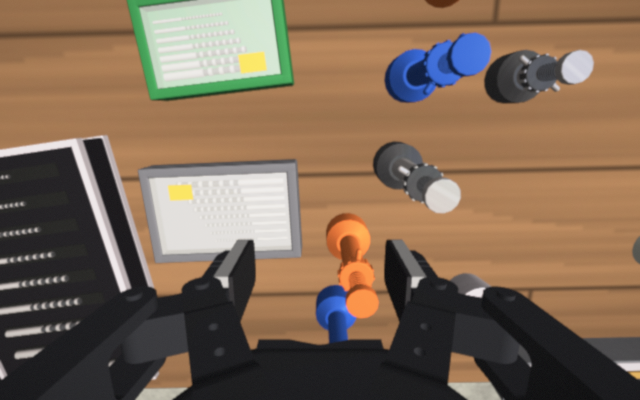

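The scene view shows the gripper hovering behind the prop. At this opening its knuckles stick out past the fingertip backs (±66 mm against ±44 mm), so they would hit the prop's tube before the fingertips reached the foot. I'll open fully and measure again.

>>> {"fn": "drive_tool", "kwargs": {
  "rows": [
    {"translation": [0,0,0],"turn": 0},
    {"translation": [0,0,0],"turn": 0},
    {"translation": [0,0,0],"turn": 0},
    {"translation": [0,0,0],"turn": 0},
    {"translation": [0,0,0],"turn": 0}
  ],
  "claw": 1
}}

```text
clock: 4.35
position: [0.5774, -0.2831, 0.3017]
ee_rot: [-3.141, 0.001, 3.122]
contact_force: [0.8, 0.0, -0.2]
width: 0.0852
```

```bash
python3 - <<'E'
from h import *
for c in ("scene","wrist"):
    s=env.observe()
    p,d=env.read_camera(c); cv2.imwrite(f"pics/{c}2.png",p[:,:,::-1]); np.save(f"pics/{c}2.npy",d)
T=s["position"];print(T,s["width"])
P=cloud("scene",np.load("pics/scene2.npy"))
m=(abs(P[...,0]-T[0])<.12)&(abs(P[...,1]-T[1])<.12)&(P[...,2]>.22)
q=P[m]-T
for z in np.arange(-.02,.18,.01):
    r=q[(q[:,2]>=z)&(q[:,2]<z+.01)]
    if len(r):
        o=r[r[:,1]>.04]; print(round(z,3),len(r),"x",np.round([r[:,0].min(),r[:,0].max()],3),"y",np.round([r[:,1].min(),r[:,1].max()],3),"right finger x",np.round([o[:,0].min(),o[:,0].max()],3) if len(o) else "", "ymin+",np.round(r[r[:,1]>0.02][:,1].min(),3) if (r[:,1]>.02).any() else "")
# wrist
k=env.calibration("wrist");d=np.load("pics/wrist2.npy");v,u=np.mgrid[0:400,0:640];K=k["mtx"]
W=np.stack([(u-K[0,2])/K[0,0]*d,(v-K[1,2])/K[1,1]*d,d],-1)@k["mount"][:3,:3].T+k["mount"][:3,3]
W=W[(d>0)];W=W[(W[:,2]<.02)]
print("wrist tool frame")
for z in np.arange(-.14,.02,.01):
    r=W[(W[:,2]>=z)&(W[:,2]<z+.01)]
    if len(r): print(round(z,3),len(r),"x",np.round([r[:,0].min(),r[:,0].max()],3),"y",np.round([r[:,1].min(),r[:,1].max()],3))
x=cv2.imread("pics/scene2.png")[100:220,150:270];cv2.imwrite("pics/s2z.png",np.hstack([cv2.resize(x,(400,400)),cv2.resize(cv2.imread("pics/wrist2.png"),(400,400))]))
E
```

```text
[ 0.57740487 -0.28324914  0.30158882] 0.08519342912399264
0.01 14 x [-0.011  0.013] y [-0.055  0.047] right finger x [-0.007  0.013] ymin+ 0.041
0.02 65 x [-0.009  0.012] y [-0.058  0.055] right finger x [-0.009  0.012] ymin+ 0.041
0.03 65 x [-0.012  0.012] y [-0.057  0.055] right finger x [-0.012  0.012] ymin+ 0.041
0.04 62 x [-0.009  0.013] y [-0.058  0.054] right finger x [-0.009  0.013] ymin+ 0.041
0.05 75 x [0.004 0.014] y [-0.073  0.067] right finger x [0.004 0.014] ymin+ 0.041
0.06 276 x [-0.014  0.015] y [-0.075  0.072] right finger x [-0.011  0.015] ymin+ 0.034
0.07 272 x [-0.017  0.019] y [-0.075  0.071] right finger x [-0.017  0.015] ymin+ 0.023
0.08 277 x [-0.016  0.019] y [-0.073  0.07 ] right finger x [-0.01   0.015] ymin+ 0.02
0.09 250 x [-0.013  0.021] y [-0.072  0.069] right finger x [0.003 0.014] ymin+ 0.021
0.1 427 x [-0.011  0.021] y [-0.071  0.068] right finger x [0.003 0.015] ymin+ 0.02
0.11 412 x [-0.016  0.015] y [-0.07   0.066] right finger x [-0.012  0.015] ymin+ 0.02
0.12 39 x [0.003 0.035] y [-0.039  0.036] right finger x  ymin+ 0.022
0.13 215 x [0.001 0.038] y [-0.039  0.035] right finger x  ymin+ 0.02
0.14 231 x [-0.     0.038] y [-0.039  0.035] right finger x  ymin+ 0.02
0.15 242 x [0.003 0.038] y [-0.038  0.036] right finger x  ymin+ 0.02
0.16 245 x [-0.01   0.039] y [-0.039  0.036] right finger x  ymin+ 0.02
0.17 367 x [-0.005  0.039] y [-0.039  0.034] right finger x  ymin+ 0.02
wrist tool frame
-0.11 17 x [0.021 0.021] y [-0.022  0.021]
-0.1 7239 x [0.01  0.022] y [-0.063  0.064]
-0.09 15540 x [-0.     0.019] y [-0.073  0.073]
-0.08 10793 x [-0.011  0.019] y [-0.074  0.074]
-0.07 12338 x [-0.013  0.017] y [-0.075  0.075]
-0.06 2024 x [0.003 0.015] y [-0.072  0.073]
-0.05 1596 x [-0.007  0.012] y [-0.056  0.057]
-0.04 1795 x [-0.011  0.012] y [-0.056  0.057]
-0.03 1426 x [-0.011  0.012] y [-0.056  0.056]
-0.02 581 x [-0.011  0.012] y [-0.054  0.049]
```

View pics/s2z.png

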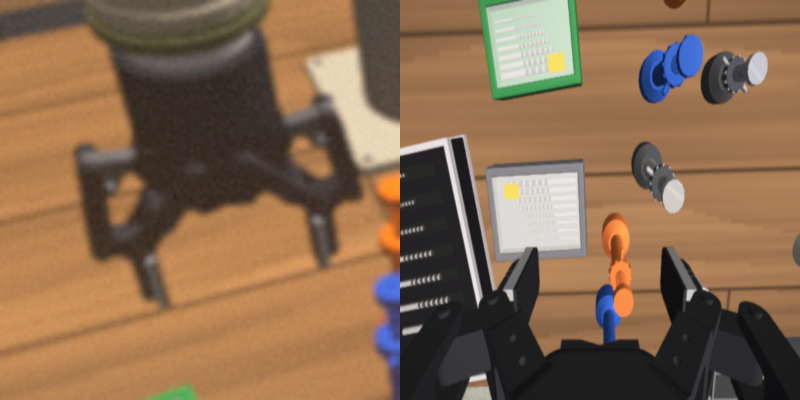

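The scene and wrist views at full opening show knuckles at ±75 mm and tip backs at ±57 mm. A straight push with the finger's back would touch the tube. I'll push with the outer corner of one open finger instead, with the gripper yawed to 47°. That keeps the knuckle, body and bar clear. The tool has to turn first.

>>> {"fn": "drive_tool", "kwargs": {
  "rows": [
    {"translation": [0,0,0],"turn": 6.6},
    {"translation": [0,0,0],"turn": 6.6},
    {"translation": [0,0,0],"turn": 6.6},
    {"translation": [0,0,0],"turn": 6.6},
    {"translation": [0,0,0],"turn": 6.6}
  ]
}}

```text
clock: 4.95
position: [0.5774, -0.2835, 0.3013]
ee_rot: [-3.142, -0.0, 2.541]
contact_force: [-0.2, 0.3, -0.5]
width: 0.0851
```

>>> {"fn": "drive_tool", "kwargs": {
  "rows": [
    {"translation": [0,0,0],"turn": 6.6},
    {"translation": [0,0,0],"turn": 6.6},
    {"translation": [0,0,0],"turn": 6.6},
    {"translation": [0,0,0],"turn": 6.6},
    {"translation": [0,0,0],"turn": 6.6}
  ]
}}

```text
clock: 5.45
position: [0.5774, -0.2835, 0.3013]
ee_rot: [-3.142, -0.0, 1.965]
contact_force: [-0.2, -0.2, 0.5]
width: 0.085
```

>>> {"fn": "drive_tool", "kwargs": {
  "rows": [
    {"translation": [0,0,0],"turn": 6.6},
    {"translation": [0,0,0],"turn": 6.6},
    {"translation": [0,0,0],"turn": 6.6},
    {"translation": [0,0,0],"turn": 6.6},
    {"translation": [0,0,0],"turn": 6.6}
  ]
}}

```text
clock: 5.95
position: [0.5774, -0.2835, 0.3013]
ee_rot: [-3.141, 0.0, 1.389]
contact_force: [0.4, 0.3, 0.2]
width: 0.0855
```

>>> {"fn": "drive_tool", "kwargs": {
  "rows": [
    {"translation": [0,0,0],"turn": 6.6},
    {"translation": [0,0,0],"turn": 6.6},
    {"translation": [0,0,0],"turn": 6.6},
    {"translation": [0,0,0],"turn": 6.6},
    {"translation": [0,0,0],"turn": 6.6}
  ]
}}

```text
clock: 6.45
position: [0.5774, -0.2835, 0.3013]
ee_rot: [-3.142, 0.0, 0.813]
contact_force: [0.7, 0.1, -0.3]
width: 0.0858
```

```bash
cat >> h.py <<'E'
def prop(c="scene",guess=None,save=None):
    """pose of tall prop head from light pixels near z=.182"""
    p,d=env.read_camera(c)
    if save: cv2.imwrite(save,p[:,:,::-1])
    P=cloud(c,d);Z=P[...,2]
    m=(Z>.174)&(Z<.19)&(p.min(-1)>95)
    m&=np.hypot(P[...,0]-guess[0],P[...,1]-guess[1])<.035
    q=P[m]
    if len(q)<15: return None,len(q)
    (cx,cy),r=cv2.minEnclosingCircle(q[:,:2].astype(np.float32))
    return np.round([*q[:,:2].mean(0),cx,cy,r],4),len(q)
def tomove(target):
    s=env.observe();y=s["ee_rot"][2];d=np.array(target)-s["position"]
    return np.round([np.cos(y)*d[0]+np.sin(y)*d[1],np.sin(y)*d[0]-np.cos(y)*d[1],-d[2]],4)
E
python3 - <<'E'
from h import *
s=env.observe();print(s["clock"],np.round(s["position"],4),np.round(s["ee_rot"],4),np.degrees(s["ee_rot"][2]))
for c in("scene","top"): print(c,prop(c,(.583,-.186),f"pics/{c}3.png"))
print(tomove([.616,-.267,.3]))
E
```

```text
6.45 [ 0.5774 -0.2835  0.3013] [-3.1415  0.      0.8134] 46.60161052096056
scene (array([ 0.5836, -0.1867,  0.5809, -0.1859,  0.0165]), 117)
top (array([ 0.5807, -0.1845,  0.5806, -0.1848,  0.0151]), 127)
[0.0385 0.0168 0.0013]
```

>>> {"fn": "drive_tool", "kwargs": {
  "rows": [
    {"translation": [0.0375,0.015,0],"turn": 0},
    {"translation": [0,0,0.04],"turn": 0},
    {"translation": [0,0,0.045],"turn": 0},
    {"translation": [0,0,0.045],"turn": 0},
    {"translation": [0,0,0.04],"turn": 0}
  ]
}}

```text
clock: 7.05
position: [0.6134, -0.266, 0.1288]
ee_rot: [-3.14, 0.0, 0.822]
contact_force: [0.5, 0.0, 0.2]
width: 0.0851
```

```bash
python3 - <<'E'
from h import *
s=env.observe();print(s["clock"],np.round(s["position"],4),np.round(s["contact_force"],1))
for c in("scene","top"): print(c,prop(c,(.582,-.186),f"pics/{c}4.png"))
x=cv2.imread("pics/scene4.png")[100:350,130:430];y=cv2.imread("pics/top4.png")[100:310,280:520]
cv2.imwrite("pics/v4.png",np.hstack([cv2.resize(x,(400,400)),cv2.resize(y,(400,400))]))
E
```

```text
7.05 [ 0.6134 -0.266   0.1288] [0.5 0.  0.2]
scene (array([ 0.5838, -0.1867,  0.5826, -0.186 ,  0.0159]), 117)
top (array([ 0.5829, -0.1806,  0.5815, -0.1837,  0.0146]), 82)
```

View pics/v4.png

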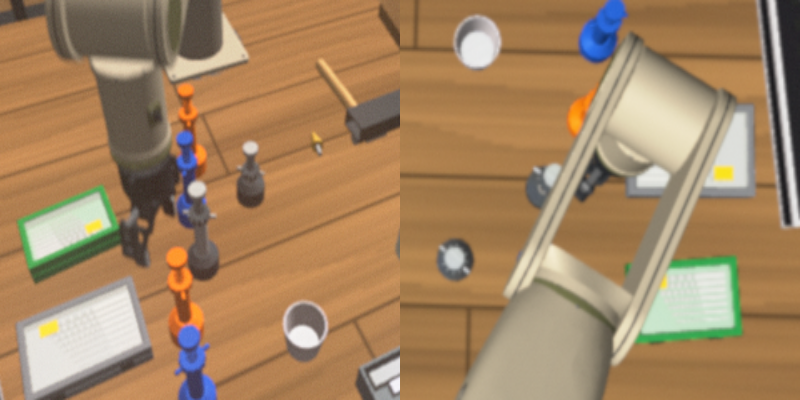

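>>> {"fn": "drive_tool", "kwargs": {
  "rows": [
    {"translation": [0,0,0.04],"turn": 0},
    {"translation": [0,0,0.04],"turn": 0},
    {"translation": [0,0,0.03],"turn": 0},
    {"translation": [0,0,0.016],"turn": 0},
    {"translation": [0,0,0],"turn": 0}
  ]
}}

```text
clock: 7.65
position: [0.6132, -0.2661, 0.0044]
ee_rot: [-3.139, 0.001, 0.819]
contact_force: [-0.6, -0.4, -0.7]
width: 0.0854
```

```bash
python3 - <<'E'
from h import *
s=env.observe();print(s["clock"],np.round(s["position"],4),np.round(s["contact_force"],1))
print(prop("scene",(.582,-.186),"pics/scene5.png"))
x=cv2.imread("pics/scene5.png")[170:320,180:330]
cv2.imwrite("pics/v5.png",cv2.resize(x,(600,600)))
E
```

```text
7.65 [ 0.6132 -0.2661  0.0044] [-0.6 -0.4 -0.7]
(array([ 0.5837, -0.1866,  0.582 , -0.1861,  0.016 ]), 116)
```

View pics/v5.png

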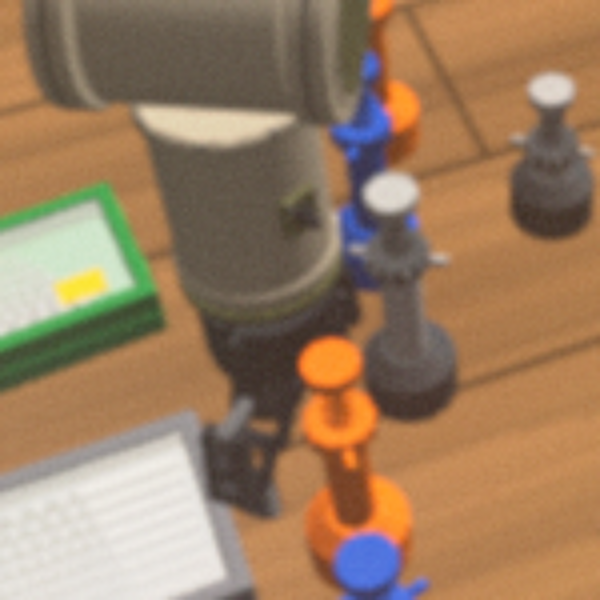

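>>> {"fn": "drive_tool", "kwargs": {
  "rows": [
    {"translation": [0.001,0.001,0],"turn": 0},
    {"translation": [0.0045,-0.004,0],"turn": 0},
    {"translation": [0.0045,-0.004,0],"turn": 0},
    {"translation": [0.0045,-0.004,0],"turn": 0},
    {"translation": [0.0045,-0.004,0],"turn": 0}
  ]
}}

```text
clock: 8.2
position: [0.6171, -0.2441, 0.0076]
ee_rot: [3.137, 0.001, 0.818]
contact_force: [-3.8, -11.5, 6.1]
width: 0.0852
```

```bash
cat > st.py <<'E'
from h import *
import sys
g=[float(a) for a in sys.argv[1:3]]
s=env.observe();p=s["position"];y=s["ee_rot"][2]
X=np.array([np.cos(y),np.sin(y)]);Y=np.array([np.sin(y),-np.cos(y)])
c=p[:2]+.0115*X-.057*Y
r,n=prop("scene",g,f"pics/st.png")
print(round(s["clock"],2),np.round(p,4),"F",np.round(s["contact_force"],1),"corner",np.round(c,4))
print("prop",r,n)
if r is not None:
    h=r[:2]-[.002,-.001]; v=h-c; print("prop-corner",np.round(v,4),"dist",round(np.hypot(*v),4),"dir deg from +y (pos=+x)",round(np.degrees(np.arctan2(v[0],v[1])),1))
print("tool x per world y",np.round([np.sin(y),-np.cos(y)],3),"per world x",np.round([np.cos(y),np.sin(y)],3))
E
python3 st.py .582 -.17
```

```text
8.2 [ 0.6171 -0.2441  0.0076] F [ -3.8 -11.5   6.1] corner [ 0.5834 -0.1968]
prop [ 0.5846 -0.174   0.5827 -0.1726  0.0161] 119
prop-corner [-0.0008  0.0238] dist 0.0238 dir deg from +y (pos=+x) -1.9
tool x per world y [ 0.73  -0.683] per world x [0.683 0.73 ]
```

```bash
python3 - <<'E'
import cv2
x=cv2.imread("pics/st.png")[170:320,200:350]
cv2.imwrite("pics/v6.png",cv2.resize(x,(600,600),interpolation=cv2.INTER_CUBIC))
E
```

```text
(no output)
```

View pics/v6.png

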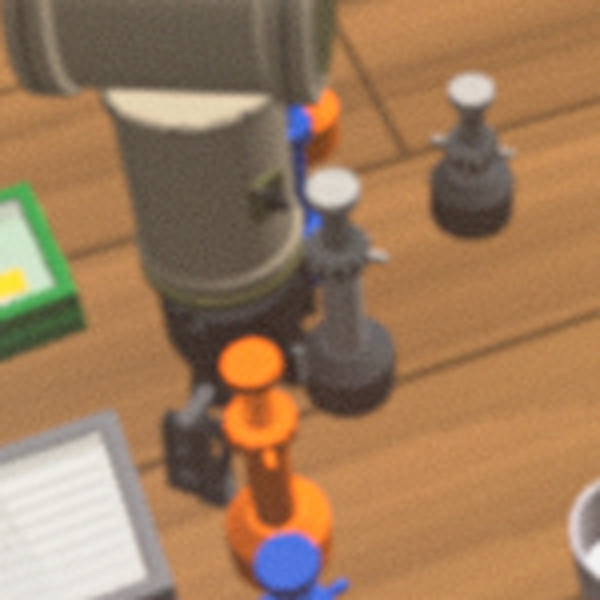

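```bash
python3 - <<'E'
from h import *
s=env.observe();print(np.round(s["position"],4),np.round(s["contact_force"],1),np.round(s["ft_torque"],2))
p,d=env.read_camera("wrist");cv2.imwrite("pics/w6.png",p[:,:,::-1]);np.save("pics/w6.npy",d)
p,d=env.read_camera("scene");P=cloud("scene",d)
m=(np.hypot(P[...,0]-.583,P[...,1]+.174)<.035)&(P[...,2]>.01)
q=P[m]
for z in np.arange(.01,.19,.015):
    r=q[(q[:,2]>z)&(q[:,2]<z+.015)]
    print(round(z,3),len(r),np.round([r[:,0].max(),r[:,1].min(),r[:,1].max()],3))
E
```

```text
[ 0.617  -0.2433  0.0076] [-2.1 -7.5  4.5] [-1.02  0.28  0.18]
0.01 70 [ 0.613 -0.203 -0.15 ]
0.025 239 [ 0.614 -0.207 -0.145]
0.04 100 [ 0.603 -0.207 -0.156]
0.055 45 [ 0.597 -0.207 -0.162]
0.07 58 [ 0.597 -0.207 -0.164]
0.085 56 [ 0.596 -0.197 -0.163]
0.1 45 [ 0.596 -0.198 -0.162]
0.115 58 [ 0.603 -0.197 -0.15 ]
0.13 136 [ 0.604 -0.193 -0.152]
0.145 35 [ 0.592 -0.182 -0.166]
0.16 22 [ 0.598 -0.188 -0.162]
0.175 125 [ 0.598 -0.188 -0.159]
```

View pics/w6.png

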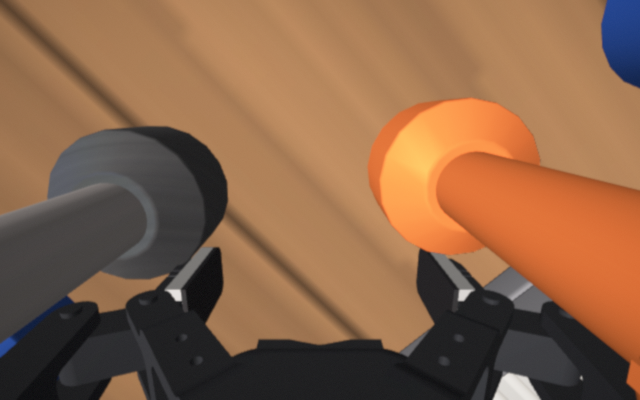

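>>> {"fn": "drive_tool", "kwargs": {
  "rows": [
    {"translation": [-0.006,0.0055,0],"turn": 0},
    {"translation": [0,0,0.003],"turn": 0},
    {"translation": [0,0,0.003],"turn": 0},
    {"translation": [0,0,0],"turn": 0},
    {"translation": [0.003,-0.0025,0],"turn": 0}
  ]
}}

```text
clock: 8.85
position: [0.6158, -0.2464, -0.0013]
ee_rot: [-3.141, 0.0, 0.818]
contact_force: [0.1, 0.1, -1.0]
width: 0.0853
```

```bash
python3 st.py .583 -.174
```

```text
8.85 [ 0.6158 -0.2464 -0.0013] F [ 0.1  0.1 -1. ] corner [ 0.5821 -0.199 ]
prop [ 0.5846 -0.1733  0.5832 -0.174   0.0157] 116
prop-corner [0.0005 0.0267] dist 0.0268 dir deg from +y (pos=+x) 1.1
tool x per world y [ 0.73  -0.684] per world x [0.684 0.73 ]
```

>>> {"fn": "drive_tool", "kwargs": {
  "rows": [
    {"translation": [0,0,0.003],"turn": 0},
    {"translation": [0.0055,-0.005,0],"turn": 0},
    {"translation": [0.0055,-0.005,0],"turn": 0},
    {"translation": [0.0055,-0.005,0],"turn": 0},
    {"translation": [0.0055,-0.005,0],"turn": 0}
  ]
}}

```text
clock: 9.4
position: [0.6157, -0.2179, -0.0039]
ee_rot: [3.141, 0.002, 0.818]
contact_force: [-3.0, -6.2, -0.0]
width: 0.0853
```

```bash
python3 st.py .584 -.15
```

```text
9.4 [ 0.6157 -0.2179 -0.0039] F [-3.  -6.2 -0. ] corner [ 0.582  -0.1705]
prop [ 0.5872 -0.1477  0.5859 -0.1482  0.0151] 112
prop-corner [0.0032 0.0238] dist 0.024 dir deg from +y (pos=+x) 7.6
tool x per world y [ 0.729 -0.684] per world x [0.684 0.729]
```

>>> {"fn": "drive_tool", "kwargs": {
  "rows": [
    {"translation": [0.0005,0.0064,0],"turn": 0},
    {"translation": [0.0055,-0.005,0],"turn": 0},
    {"translation": [0.0055,-0.005,0],"turn": 0},
    {"translation": [0.0055,-0.005,0],"turn": 0},
    {"translation": [0.0055,-0.005,0],"turn": 0}
  ]
}}

```text
clock: 9.95
position: [0.6215, -0.1919, -0.0038]
ee_rot: [3.141, 0.002, 0.818]
contact_force: [-2.7, -5.8, -0.9]
width: 0.0856
```

```bash
python3 st.py .587 -.125
```

```text
9.95 [ 0.6215 -0.1919 -0.0038] F [-2.7 -5.8 -0.9] corner [ 0.5878 -0.1445]
prop [ 0.5883 -0.1216  0.5869 -0.1214  0.0156] 111
prop-corner [-0.0015  0.0239] dist 0.0239 dir deg from +y (pos=+x) -3.6
tool x per world y [ 0.729 -0.684] per world x [0.684 0.729]
```

>>> {"fn": "drive_tool", "kwargs": {
  "rows": [
    {"translation": [0.0058,-0.0052,0],"turn": 0},
    {"translation": [0.0058,-0.0052,0],"turn": 0},
    {"translation": [0.0058,-0.0052,0],"turn": 0},
    {"translation": [0.0058,-0.0052,0],"turn": 0},
    {"translation": [0.0058,-0.0052,0],"turn": 0}
  ]
}}

```text
clock: 10.5
position: [0.6229, -0.1516, -0.0038]
ee_rot: [3.142, 0.0, 0.818]
contact_force: [0.6, -2.9, -1.0]
width: 0.0855
```

```bash
python3 st.py .589 -.085
```

```text
10.5 [ 0.6229 -0.1516 -0.0038] F [ 0.6 -2.9 -1. ] corner [ 0.5892 -0.1042]
prop [ 0.5921 -0.08    0.591  -0.0808  0.0148] 98
prop-corner [0.0009 0.0252] dist 0.0253 dir deg from +y (pos=+x) 2.2
tool x per world y [ 0.73  -0.684] per world x [0.684 0.73 ]
```

```bash
python3 - <<'E'
from h import *
for c in("scene","top"):
    r=prop(c,(.591,-.081),f"pics/{c}7.png");print(c,r)
    p,d=env.read_camera(c);P=cloud(c,d);X,Y,Z=P[...,0],P[...,1],P[...,2]
    m=(Z>.213)&(Z<.227)&(X>.53)&(X<.65)&(Y>.08)&(Y<.35)
    q=P[m]
    for a in np.arange(.10,.34,.04):
        w=q[(q[:,1]>a)&(q[:,1]<a+.04)]
        if len(w):print(round(a,2),len(w),np.round([w[:,0].min(),w[:,0].max(),(w[:,0].min()+w[:,0].max())/2],4))
    print("end",np.round(np.sort(q[:,1])[[0,5,15,30]],4), "mask rect?")
    for r in env.landmark_of(c,"bar_end")[:1]:print(r["p"],ray(c,r["at"],.19))
    for r in env.landmark_of(c,"prop_head")[:4]:print("head",r["p"],ray(c,r["at"],.182))
E
```

```text
scene (array([ 0.5918, -0.0786,  0.5907, -0.0796,  0.0154]), 94)
0.1 229 [0.5643 0.6158 0.59  ]
0.14 245 [0.5628 0.616  0.5894]
0.18 237 [0.5615 0.6137 0.5876]
0.22 227 [0.5591 0.6123 0.5857]
0.26 225 [0.5594 0.6108 0.5851]
0.3 212 [0.5565 0.6107 0.5836]
end [0.1047 0.1059 0.1074 0.1089] mask rect?
0.68 [0.58640002 0.10118174 0.19      ]
head 0.95 [ 0.68895039 -0.22316334  0.182     ]
head 0.93 [ 0.79255931 -0.26651591  0.182     ]
head 0.73 [ 0.47830481 -0.18259616  0.182     ]
head 0.69 [ 0.58784402 -0.0743975   0.182     ]
top (None, 10)
0.1 302 [0.5635 0.6138 0.5887]
0.14 379 [0.5624 0.6124 0.5874]
0.18 374 [0.5613 0.6113 0.5863]
0.22 378 [0.5606 0.6102 0.5854]
0.26 378 [0.5593 0.6095 0.5844]
0.3 382 [0.5584 0.6083 0.5833]
end [0.1081 0.1089 0.1096 0.1114] mask rect?
0.75 [0.58898222 0.10278174 0.19      ]
head 0.84 [ 0.79265295 -0.26609495  0.182     ]
head 0.63 [ 0.59256605 -0.07584741  0.182     ]
head 0.47 [0.68165254 0.16638235 0.182     ]
head 0.41 [ 0.46908968 -0.17078847  0.182     ]
```

View pics/top7.png

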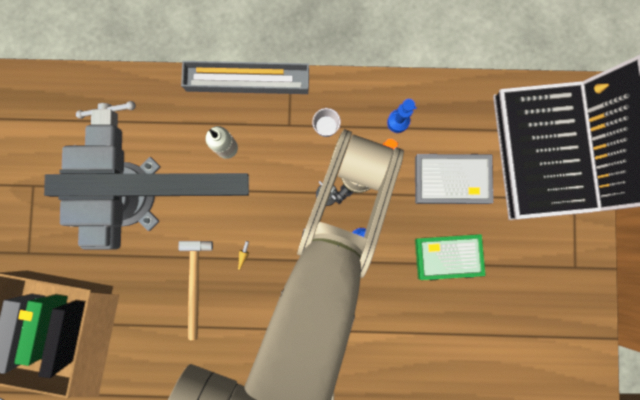

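>>> {"fn": "drive_tool", "kwargs": {
  "rows": [
    {"translation": [0.0012,0.0057,0],"turn": 0},
    {"translation": [0.0058,-0.0054,0],"turn": 0},
    {"translation": [0.0058,-0.0054,0],"turn": 0},
    {"translation": [0.0058,-0.0054,0],"turn": 0},
    {"translation": [0.0058,-0.0054,0],"turn": 0}
  ]
}}

```text
clock: 11.45
position: [0.6284, -0.1239, -0.0033]
ee_rot: [3.14, 0.0, 0.818]
contact_force: [0.0, -5.5, 0.4]
width: 0.0854
```

```bash
python3 st.py .591 -.055
```

```text
11.45 [ 0.6284 -0.1239 -0.0033] F [ 0.  -5.5  0.4] corner [ 0.5947 -0.0765]
prop [ 0.5912 -0.049   0.5895 -0.0515  0.0154] 70
prop-corner [-0.0055  0.0285] dist 0.0291 dir deg from +y (pos=+x) -10.9
tool x per world y [ 0.73  -0.684] per world x [0.684 0.73 ]
```

>>> {"fn": "drive_tool", "kwargs": {
  "rows": [
    {"translation": [-0.0032,-0.0004,0],"turn": 0},
    {"translation": [0.0058,-0.0054,0],"turn": 0},
    {"translation": [0.0058,-0.0054,0],"turn": 0},
    {"translation": [0.0058,-0.0054,0],"turn": 0},
    {"translation": [0.0058,-0.0054,0],"turn": 0}
  ]
}}

```text
clock: 12.0
position: [0.6255, -0.0945, -0.0037]
ee_rot: [3.141, 0.001, 0.818]
contact_force: [0.2, -5.5, 0.2]
width: 0.0852
```

```bash
python3 st.py .59 -.023
```

```text
12.0 [ 0.6255 -0.0945 -0.0037] F [ 0.2 -5.5  0.2] corner [ 0.5918 -0.0471]
prop [ 0.5913 -0.0173  0.5909 -0.0186  0.0146] 47
prop-corner [-0.0025  0.0308] dist 0.0309 dir deg from +y (pos=+x) -4.6
tool x per world y [ 0.73  -0.684] per world x [0.684 0.73 ]
```

```bash
python3 - <<'E'
import cv2
x=cv2.imread("pics/st.png")[130:280,250:400]
cv2.imwrite("pics/v8.png",cv2.resize(x,(600,600),interpolation=cv2.INTER_CUBIC))
E
```

```text
(no output)
```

View pics/v8.png

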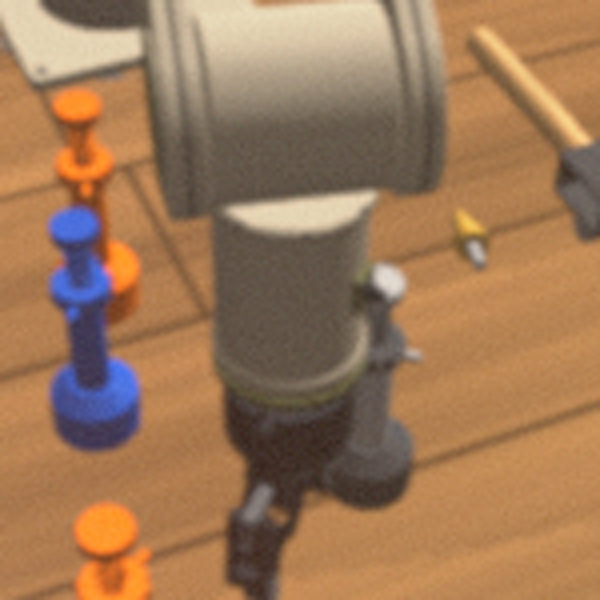

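```bash
cat > st2.py <<'E'
from h import *
import sys
from scipy.optimize import least_squares
g=np.array([float(a) for a in sys.argv[1:3]])
s=env.observe();p=s["position"];y=s["ee_rot"][2]
X=np.array([np.cos(y),np.sin(y)]);Y=np.array([np.sin(y),-np.cos(y)])
c=p[:2]+.0115*X-.057*Y
print(round(s["clock"],2),np.round(p,4),"F",np.round(s["contact_force"],1),"corner",np.round(c,4))
def fit(q,R,g,lo,hi):
    for _ in range(4):
        a=np.degrees(np.arctan2(q[:,1]-g[1],q[:,0]-g[0]));r=np.hypot(*(q[:,:2]-g).T)
        w=q[(a>lo)&(a<hi)&(abs(r-R)<.008)]
        if len(w)<12:return None,len(w)
        g=least_squares(lambda v:np.hypot(w[:,0]-v[0],w[:,1]-v[1])-R,g,loss="soft_l1",f_scale=.002).x
    return np.round(g,4),len(w)
for cam in("scene","top"):
    im,d=env.read_camera(cam);cv2.imwrite(f"pics/st_{cam}.png",im[:,:,::-1]);P=cloud(cam,d);P=P[np.isfinite(P[...,2])];
    Z=P[:,2];n=np.hypot(*(P[:,:2]-g).T)<.05
    if cam=="scene":
        print("foot",fit(P[n&(Z>.006)&(Z<.028)],.030,g,-60,75))
        print("tube",fit(P[n&(Z>.05)&(Z<.115)],.0125,g,-70,70))
    h=P[n&(Z>.174)&(Z<.19)&(np.hypot(*(P[:,:2]-g).T)<.03)]
    if len(h)>5:print(cam,"head",len(h),"min",np.round(np.percentile(h[:,:2],2,axis=0),4),"max",np.round(np.percentile(h[:,:2],98,axis=0),4),"mean",np.round(h[:,:2].mean(0),4))
E
python3 st2.py .59 -.02
```

```text
12.05 [ 0.6255 -0.0931 -0.0037] F [-0.1 -4.   0.4] corner [ 0.5917 -0.0457]
foot (array([ 0.5886, -0.0218]), 86)
tube (array([ 0.5891, -0.022 ]), 135)
scene head 63 min [ 0.5785 -0.0321] max [ 0.6043 -0.0088] mean [ 0.5935 -0.0181]
top head 19 min [ 0.5764 -0.0329] max [ 0.5941 -0.0267] mean [ 0.5851 -0.0303]
```

>>> {"fn": "drive_tool", "kwargs": {
  "rows": [
    {"translation": [0.0058,-0.0054,0],"turn": 0},
    {"translation": [0.0058,-0.0054,0],"turn": 0},
    {"translation": [0.0058,-0.0054,0],"turn": 0},
    {"translation": [0.0058,-0.0054,0],"turn": 0},
    {"translation": [0.0058,-0.0054,0],"turn": 0}
  ]
}}

```text
clock: 12.65
position: [0.6256, -0.055, -0.0037]
ee_rot: [3.141, 0.001, 0.818]
contact_force: [-0.3, -5.2, -0.1]
width: 0.0855
```

```bash
python3 st2.py .589 .018
```

```text
12.65 [ 0.6256 -0.055  -0.0037] F [-0.3 -5.2 -0.1] corner [ 0.5919 -0.0076]
foot (array([0.59  , 0.0164]), 90)
tube (array([0.5903, 0.0161]), 131)
scene head 42 min [0.5835 0.0076] max [0.6064 0.0305] mean [0.5977 0.0198]
top head 29 min [0.5766 0.0052] max [0.5979 0.0146] mean [0.5871 0.0093]
```

>>> {"fn": "drive_tool", "kwargs": {
  "rows": [
    {"translation": [0.0055,-0.0025,0],"turn": 0},
    {"translation": [0.0058,-0.0054,0],"turn": 0},
    {"translation": [0.0058,-0.0054,0],"turn": 0},
    {"translation": [0.0058,-0.0054,0],"turn": 0},
    {"translation": [0.0058,-0.0054,0],"turn": 0}
  ]
}}

```text
clock: 13.25
position: [0.6278, -0.0176, -0.0037]
ee_rot: [3.141, 0.001, 0.818]
contact_force: [-0.0, -5.4, 0.2]
width: 0.0855
```

```bash
python3 st2.py .59 .055
```

```text
13.25 [ 0.6278 -0.0176 -0.0037] F [-0.  -5.4  0.2] corner [0.594  0.0297]
foot (array([0.5919, 0.0533]), 85)
tube (array([0.5922, 0.0532]), 102)
scene head 25 min [0.5963 0.0461] max [0.6087 0.0634] mean [0.6051 0.0542]
top head 31 min [0.5805 0.0428] max [0.6008 0.0507] mean [0.5901 0.0467]
```

>>> {"fn": "drive_tool", "kwargs": {
  "rows": [
    {"translation": [0,0.0043,0],"turn": 0},
    {"translation": [0.0056,-0.0056,0],"turn": 0},
    {"translation": [0.0056,-0.0056,0],"turn": 0},
    {"translation": [0.0056,-0.0056,0],"turn": 0},
    {"translation": [0.0056,-0.0056,0],"turn": 0}
  ]
}}

```text
clock: 13.85
position: [0.63, 0.0117, -0.0037]
ee_rot: [3.141, 0.001, 0.818]
contact_force: [0.2, -5.9, 0.3]
width: 0.0854
```

```bash
python3 st2.py .591 .08
```

```text
13.85 [ 0.63    0.0117 -0.0037] F [ 0.2 -5.9  0.3] corner [0.5963 0.059 ]
foot (array([0.5906, 0.0826]), 86)
tube (array([0.5912, 0.0819]), 73)
scene head 10 min [0.601  0.0816] max [0.6065 0.0917] mean [0.6039 0.0869]
top head 41 min [0.5778 0.0718] max [0.602  0.0818] mean [0.5894 0.0771]
```

>>> {"fn": "drive_tool", "kwargs": {
  "rows": [
    {"translation": [0.0043,-0.0043,0],"turn": 0},
    {"translation": [0.0043,-0.0043,0],"turn": 0},
    {"translation": [0.0043,-0.0043,0],"turn": 0},
    {"translation": [0.0043,-0.0043,0],"turn": 0},
    {"translation": [0,0,0],"turn": 0}
  ]
}}

```text
clock: 14.45
position: [0.6291, 0.0365, -0.0037]
ee_rot: [3.142, -0.0, 0.818]
contact_force: [-0.4, -1.6, -0.3]
width: 0.0855
```

```bash
python3 st2.py .59 .108;  python3 - <<'E'
import cv2
x=cv2.imread("pics/st_scene.png")[80:280,280:480]
cv2.imwrite("pics/v9.png",cv2.resize(x,(600,600),interpolation=cv2.INTER_CUBIC))
E
```

```text
14.45 [ 0.6291  0.0365 -0.0037] F [-0.4 -1.6 -0.3] corner [0.5954 0.0838]
foot (array([0.5896, 0.1073]), 81)
tube (array([0.5898, 0.1074]), 58)
scene head 11 min [0.6017 0.1052] max [0.6134 0.1195] mean [0.6056 0.1111]
top head 42 min [0.5771 0.0959] max [0.6013 0.1053] mean [0.5882 0.1007]
```

View pics/v9.png

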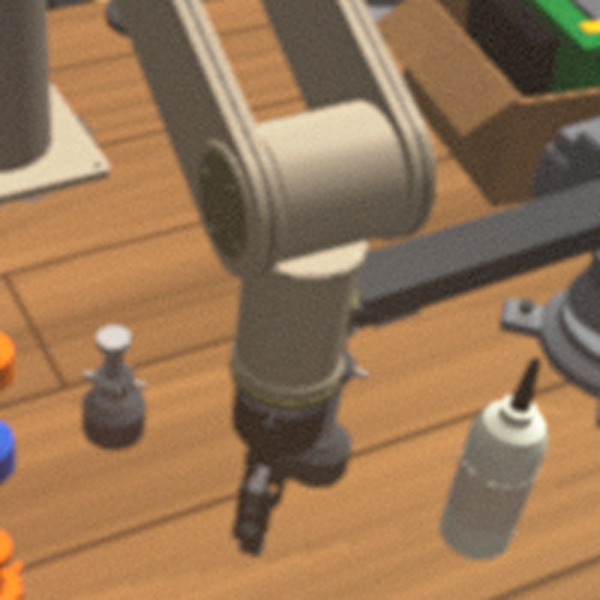

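>>> {"fn": "drive_tool", "kwargs": {
  "rows": [
    {"translation": [0.0039,-0.0038,0],"turn": 0},
    {"translation": [0.0039,-0.0038,0],"turn": 0},
    {"translation": [0.0039,-0.0038,0],"turn": 0},
    {"translation": [0.0038,-0.0035,0],"turn": 0},
    {"translation": [0,0,0],"turn": 0}
  ]
}}

```text
clock: 15.05
position: [0.6288, 0.0577, -0.0037]
ee_rot: [3.141, 0.0, 0.818]
contact_force: [1.1, -1.5, 0.2]
width: 0.0853
```

```bash
python3 st2.py .589 .129
```

```text
15.05 [ 0.6288  0.0577 -0.0037] F [ 1.1 -1.5  0.2] corner [0.5951 0.105 ]
foot (array([0.5886, 0.129 ]), 79)
tube (array([0.5893, 0.1277]), 44)
```

>>> {"fn": "drive_tool", "kwargs": {
  "rows": [
    {"translation": [-0.006,0.0055,0],"turn": 0},
    {"translation": [-0.015,0.014,0],"turn": 0},
    {"translation": [-0.022,0.021,0],"turn": 0},
    {"translation": [-0.022,0.021,0],"turn": 0},
    {"translation": [-0.015,0.014,0],"turn": 0}
  ]
}}

```text
clock: 15.65
position: [0.629, -0.0544, -0.0037]
ee_rot: [-3.141, -0.0, 0.817]
contact_force: [0.2, 0.1, -0.9]
width: 0.0856
```

>>> {"fn": "drive_tool", "kwargs": {
  "rows": [
    {"translation": [0,0,-0.04],"turn": 0},
    {"translation": [0,0,-0.05],"turn": 0},
    {"translation": [0,0,-0.05],"turn": 0},
    {"translation": [0,0,-0.05],"turn": 0},
    {"translation": [0,0,-0.04],"turn": 0}
  ]
}}

```text
clock: 16.15
position: [0.6296, -0.0528, 0.23]
ee_rot: [3.14, -0.002, 0.818]
contact_force: [0.5, -0.1, 0.1]
width: 0.0857
```

```bash
python3 st2.py .589 .129; python3 - <<'E'
from h import *
print(np.round(env.observe()["contact_force"],1))
d=env.read_camera("scene")[1];P=cloud("scene",d);P=P[np.isfinite(P[...,2])]
X,Y,Z=P.T
m=(Z>.192)&(Z<.212)&(X>.55)&(X<.60)&(Y>.08)&(Y<.13); print("bar end face",np.round(np.percentile(Y[m],[1,5,20,50]),4),m.sum())
m=(Z>.17)&(Z<.188)&(np.hypot(X-.589,Y-.129)<.025); q=P[m]; print("head",m.sum(),np.round([q[:,:2].min(0),q[:,:2].max(0)],4) if m.sum() else "")
m=(Z>.213)&(Z<.227)&(X>.53)&(X<.65)&(Y>.11)&(Y<.15);print("bar x",X[m].min(),X[m].max())
for t,z in [("short_prop_foot",0),("prop_foot",0),("prop_head",.182),("bar_end",.19),("clear_case",0),("screw_tin",0),("step_drill",0)]:
    for r in env.landmark_of("scene",t)[:5]:print(t,round(r["p"],2),np.round(ray("scene",r["at"],z)[:2],3))
E
```

```text
16.15 [ 0.6296 -0.0528  0.23  ] F [ 0.5 -0.1  0.1] corner [ 0.5958 -0.0054]
foot (array([0.5884, 0.1286]), 78)
tube (array([0.5889, 0.1288]), 122)
scene head 18 min [0.5851 0.1078] max [0.6128 0.1351] mean [0.5978 0.1196]
[ 1.5 -0.5  1.3]
bar end face [0.1049 0.106  0.1073 0.1124] 76
head 18 [[0.5842 0.1132]
 [0.6047 0.1369]]
bar x 0.5613004239501865 0.6153035192527258
short_prop_foot 0.83 [ 0.478 -0.049]
prop_foot 0.89 [ 0.701 -0.234]
prop_foot 0.88 [ 0.359 -0.13 ]
prop_foot 0.63 [0.599 0.132]
prop_foot 0.63 [ 0.795 -0.278]
prop_foot 0.61 [ 0.469 -0.17 ]
prop_head 0.96 [ 0.701 -0.222]
prop_head 0.87 [ 0.796 -0.268]
prop_head 0.83 [ 0.464 -0.174]
prop_head 0.78 [ 0.369 -0.148]
prop_head 0.69 [0.589 0.136]
bar_end 0.81 [0.587 0.106]
bar_end 0.17 [0.726 0.025]
clear_case 0.65 [ 0.648 -0.418]
screw_tin 0.71 [ 0.78 -0.07]
screw_tin 0.34 [0.423 0.136]
step_drill 0.42 [0.421 0.138]
```

View pics/st_scene.png

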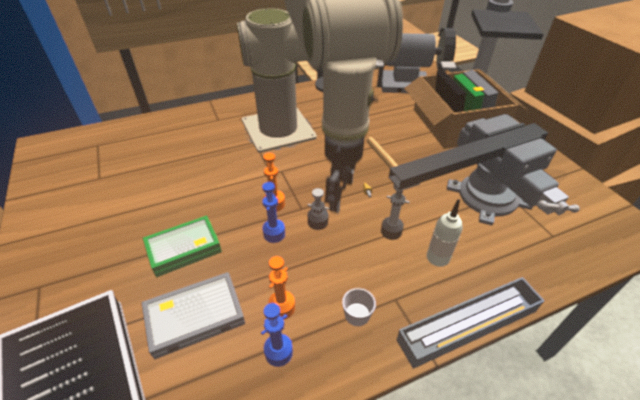

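```bash
python3 -c "
from bench import env
print(env.finish_job())"
```

```text
the job is handed in; nothing more can be done
None
```

The tall steel prop is standing by itself under the free end of the bar, and I handed the job in at about 16 s of the 48 s allowed. One thing did not go to plan: I knocked the nearer orange look-alike prop about 20–25 mm.

**How it was pushed:** I slid the prop about 0.31 m along the bench using the outer corner of one open fingertip, low on the foot. At full opening the gripper's knuckles would have touched the tube in a straight push, so I turned the gripper to 47°. I watched the prop between pushes and corrected it as it drifted. I then backed off and raised the tool clear.

**Last checks:**

| Check | Reading |
|---|---|
| Foot centre (fitted from the camera) | (0.588, 0.129) |
| Tube centre (fitted from the camera) | (0.589, 0.129), so the prop is upright |
| Bar's free end | y about 0.106 |
| Bar's centre line | x about 0.588–0.590 |
| Head centre along the bar | about 22–23 mm in from the free end (allowed 15–55 mm) |
| Head centre across the bar | about 1 mm off the centre line (allowed 10 mm) |
| Tool force | about zero, tool well clear |

- **Disagreement:** the detection network put the prop's foot at (0.599, 0.132) and its head at (0.589, 0.136). I relied on the fitted values.
- **Other things on the bench:** the short prop, clear case, tin and step drill read within a few millimetres of their first positions. The bottle, green case and hammer look unmoved in the last picture, but I did not measure them again.
- **Orange look-alike:** it started at about (0.69, −0.255). I think the rear finger or the gripper nudged it early in the push. It still stands upright and is not on the list of judged items, and I did not try to move it back.

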